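# Seat the bench stone at the top of the sharpening stand

### The arm

A 6-joint arm with a two-finger parallel gripper is mounted at the origin on the work surface. World frame = base frame: x ahead of the robot, y to its left, z up, the work surface at z = 0. Lengths are in m, angles in rad, forces in N, time in s.
With the tool pointing down it reaches from about 0.35 to 0.925 m from the base axis. Payload 6.4 kg.
Tool frame: the origin (TCP) lies midway between the tips of the shut fingers; the grasp point (between the pads) lies 19 mm behind it (r.grasp_offset is the distance from the TCP to the grasp point, in m); z points along the fingers, y is the line along which they close (so a half turn about z gives the same grasp; the last joint's range is limited). The gripper opens to 85 mm and grips with 20 to 120 N. Pads are 22 mm wide; open, the fingers measure 114 mm over their backs; the gripper's body (76 mm by 85 mm) begins 54 mm behind the grasp point. The pads swing forward as they close: fully open they stand 13 mm farther back than shut.
Start: joints at [-1.287, 0.245, 1.558, -0, 1.339, -0.174], TCP at [0.287, -0.583, 0.231] pointing down, gripper open.
Joint ranges: [-3.13, 3.13], [-1.02, 2.26], [0.13, 2.54], [-0.95, 4.09], [0.21, 2.88], [-2.74, 2.74]. Speed limits (rad/s): [2.57, 2.57, 3.14, 3.14, 3.14, 3.14].

### API

Orientations are given as a rotation vector (axis times angle).
In Python, from rig import r gives the robot as it stands. The module is installed in compiled form; this text tells all that it offers. Calls block until the motion is done:
- r.reach(position, orientation): joint-space move of the TCP to a pose.
- r.move_linear(position, speed=0.15, rotation=None): straight line of the TCP; rotation=None keeps the orientation; speed is the mean speed in m/s.
- r.move_joints(angles): joint-space move.
- r.command_gripper(opening, f_grip=None): finger opening in m; f_grip is the grip in N (None keeps the last); returns when the fingers have stopped.
- r.sleep(seconds).
- r.solve_ik(position, orientation): joint angles nearest the present ones, or None.
- r.capture(name): name is "scene" or "top" or "wrist"; returns a dict with "pixels" (480x640x3 uint8, red, green, blue), "intrinsics" (3x3 intrinsics, pixels), "eye" and "attitude" of the camera in the world; the wrist camera has in their place "tool_from_camera" (4x4, takes a point from camera to tool coordinates, whose origin is the TCP and whose axes are the flange's). Camera axes: x right, y down, z forward; pixel columns grow to the right and rows downward; lengths in m; the calibration is good to about 2 mm. A picture is of the moment at which its call begins: read the wrist's pose just before it. There is no depth.
A pose or a line that the arm cannot do raises r.IKError and nothing moves.
- r.hand_in(): hands the job in; it is judged then, once.
Readings, each from a call of its own:
- r.current_clock(): time.
- r.current_joint_pos(): joint angles.
- r.current_qvel(): joint speeds.
- r.current_effort(): joint torques, N m.
- r.current_eef_pos(): TCP position.
- r.current_orientation(): TCP orientation.
- r.current_force(): force on the tool from outside, world axes, zero at the start.
- r.current_ft_torque(): the same for the moment, N m.
- r.current_opening(): finger opening in m.
- r.current_gripper_force(): force on a finger pad.
Only numpy, scipy, OpenCV 4.12 (cv2) and the standard library are available. Lean on these libraries where they do the work, as an engineer would, in place of code of your own. Each camera call takes 0.05 s, during which the arm holds its last target. There are 200 camera calls.

### The job

Get the sharpening stand ready for honing: set the bench stone down flat on the level entry plate at the foot of the stand, lengthwise between the guide rails, then push it up the sloping bed, keeping it on the bed, until it touches the rubber bumper of the stop, and leave it resting there. Go gently at the top: the stop is only finger-tight and must never be pressed with 20 N or more, and the bumper is sprung, so ease off slowly. Leave the jar, the pot and the mallet alone.

Things in the scene. Friction and masses are not known exactly. Their poses are not given: they have to be found in the camera images.
- stone_mid (a point): Centre (half-way up) of the bench stone: a loose block, grey stone on a dark wood base of the same outline, 110 mm long (x), 46 wide (y), 46 high (z), 0.4 to 0.8 kg, lying flat on the bench. Either end may lead. Grip it across its width, high: keep the fingertips 15 mm or more above its underside, so that they clear the stand's guide rails when it is set down.
- entry (a point): Where the middle of the stone's underside should be set: a point on top of the level entry plate (steel, 6 mm thick, fixed to the bench). x points to the slope, y across, z up. The plate reaches 70 mm back from here and 80 mm ahead, where the slope begins. Guide rails 8 mm high, 6 mm thick; the channel between them narrows from 62 mm at the outer end to 52 mm at the slope.
- bed: Sloping steel bed, 230 mm long. Origin: middle of the foot of the slope, on its surface, level with the entry plate's top. x points up the slope (10 degrees), y across, z square to the bed. Rails 8 mm high, 52 mm apart. Pushing the stone up takes 2 to 9 N, different each time; friction then holds it. Push low on its lower end (12 to 20 mm above the bed), fingers square to the bed, or it tips.
- slots (a point): Point on the bed's surface, 167 mm up from its foot (axes as the bed's). A steel stop bar is clamped across the bed near here: its rubber bumper's face is 145 to 190 mm up from the foot. Its place is NOT measured: feel for it. The bumper, 44 mm wide, about 9 to 31 mm above the bed, is sprung: it yields 4 mm at 2 N per mm, then is hard. Draw back slowly (10 mm/s) or it throws the stone back.
- jar_mid (a point): Centre of a closed amber jar, 64 mm across, 85 mm high, standing beyond the stand. Not to be disturbed.
- pot_mid (a point): Centre of an open white pot, 76 mm across, 85 mm high, standing past the top end of the stand. Not to be disturbed.
- mallet_grip (a point): Handle of a hammer-shaped mallet lying on the bench beyond the stone. Not to be disturbed.
Things that resemble listed ones, but are neither listed nor needed, are in the scene too. What is shaped like the part that bears stone_mid but blue or turquoise is not meant.

How it is judged:
On the way:
1. the stone lies flat on the entry plate, lengthwise between the guide rails (x of stone_mid in the frame of entry between -0.04 and 0.035 m and y of stone_mid in the frame of entry between -0.009 and 0.009 m and z of stone_mid in the frame of entry below 0.028 m and angle between the x axis of stone_mid and the x axis of entry, either way round below 0.15 rad and angle between stone_mid's own z axis and vertical below 0.06 rad), for 0.2 s.
At the end, for the whole second after the job is handed in: The stone rests flat and lengthwise on the sloping bed between the rails (centre within 6 mm of the middle line, within 3 degrees of flat), its upper end within about 2.5 mm of the bumper's face, at rest and released (distance between stone_mid and bumper below 0.058 m and angle between the x axis of stone_mid and the x axis of bed, either way round below 0.15 rad and y of stone_mid in the frame of bed between -0.006 and 0.006 m and z of stone_mid in the frame of bed below 0.026 m and angle between the z axis of stone_mid and the z axis of bed, either way round below 0.05 rad and linear speed of stone below 0.005 m/s); the robot touches nothing.
It fails at once if the stop is pressed by the stone with 20 N or more (contact force between stone and stop above 20 N).
It fails at once if the robot touches the stop with 20 N or more (contact force between any of the fingers, the arm and stop above 20 N).
It fails at once if the stone is carried up off the bed instead of being pushed along it (more than 12 mm clear while low over the slope) (x of stone_mid in the frame of bed between 0.015 and 0.22 m and y of stone_mid in the frame of bed between -0.03 and 0.03 m and z of stone_mid in the frame of bed between 0.035 and 0.085 m).
It fails at once if the jar, pot or mallet is disturbed (moved more than 15 mm) (distance of any of jar_mid, pot_mid, mallet_grip from where it was at the start of the episode above 0.015 m).
It also fails if it takes over 72 s, if anything falls off the work surface, if the arm or the gripper's body presses on something with over 40 N, if the wrist force passes 120 N, or if a joint passes its speed limit or range.

## Working session

There is one attempt and no reset: what is moved stays moved. The work goes in short steps, each a Python script; the robot and the scene stay as the last script left them, time stands still between calls to the robot, and variables do not carry over. Pictures are saved under pics/ and viewed, at most 10 in all, crops included, and the job is handed in when it is done.

```bash
mkdir -p pics; cat > h.py <<'E'
import numpy as np, cv2
from scipy.spatial.transform import Rotation as R
from rig import r
def save(n,f,crop=None,scale=1):
    c=r.capture(n); p=c["pixels"]; np.savez('pics/'+f+'.npz',**{k:np.array(v) for k,v in c.items()})
    cv2.imwrite('pics/'+f+'.png',p[:,:,::-1]); return c
E
python3 - <<'E'
from h import *
for n in("scene","top"):
    c=save(n,n+"0"); print(n,c["intrinsics"],c["eye"],c["attitude"])
print(r.current_clock(),r.current_orientation(),r.grasp_offset,r.current_opening())
E
```

```text
scene [[557.77962226   0.         324.59704257]
 [  0.         557.77962226 240.65836345]
 [  0.           0.           1.        ]] [ 1.2919568  -0.81486571  0.95598108] [-2.14883116 -0.77294709  0.37244131]
top [[490.97256367   0.         315.46151415]
 [  0.         490.97256367 239.63116134]
 [  0.           0.           1.        ]] [ 0.47398176 -0.00272557  1.36989738] [-2.17769101  2.17928968 -0.09556165]
0.1 [-3.05793934e+00 -7.12496147e-01  1.84468789e-04] 0.0187 0.08514732737215745
```

View pics/top0.png

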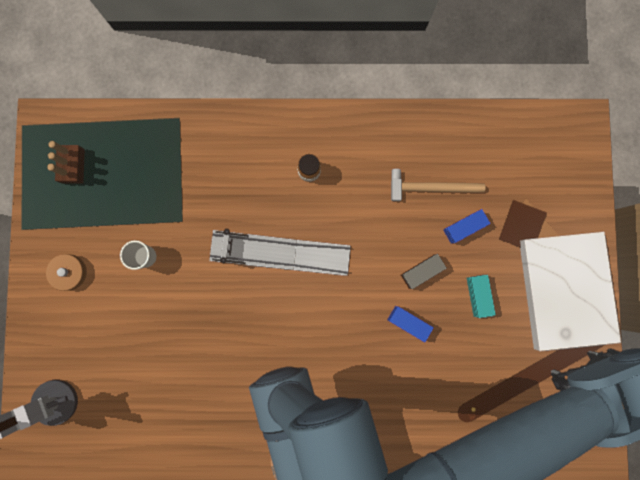

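View pics/scene0.png

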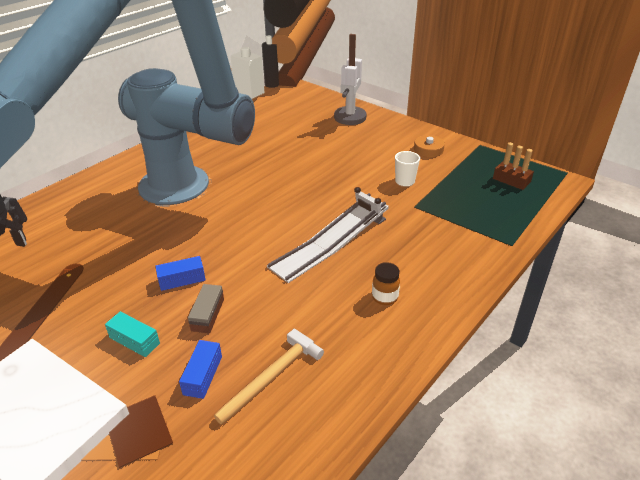

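The top view shows the grey stone at (427,272). Lookalikes are blue at (468,227) and (411,323), and turquoise at (482,297). In the scene view the grey one is at (206,307). By the description I choose the grey block on a dark wood base. The stand runs from (350,260), its foot, to (215,245), its top; the jar is at (309,167), the pot at (135,256) and the mallet at (440,187).

```bash
python3 - <<'E'
from h import *
t=cv2.imread('pics/top0.png'); s=cv2.imread('pics/scene0.png')
a=cv2.resize(t[220:285,200:360],(800,325),interpolation=cv2.INTER_CUBIC)     # x5
b=cv2.resize(t[245:300,392:462],(350,275),interpolation=cv2.INTER_CUBIC)     # x5
c=cv2.resize(s[180:345,180:400],None,fx=2.0,fy=1.65,interpolation=cv2.INTER_CUBIC)[:275]
o=np.zeros((600,800,3),np.uint8); o[:325]=a; o[325:,:350]=b; o[325:325+c.shape[0],355:355+c.shape[1]]=c[:, :445]
cv2.imwrite('pics/crop1.png',o)
E
```

```text
(no output)
```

View pics/crop1.png

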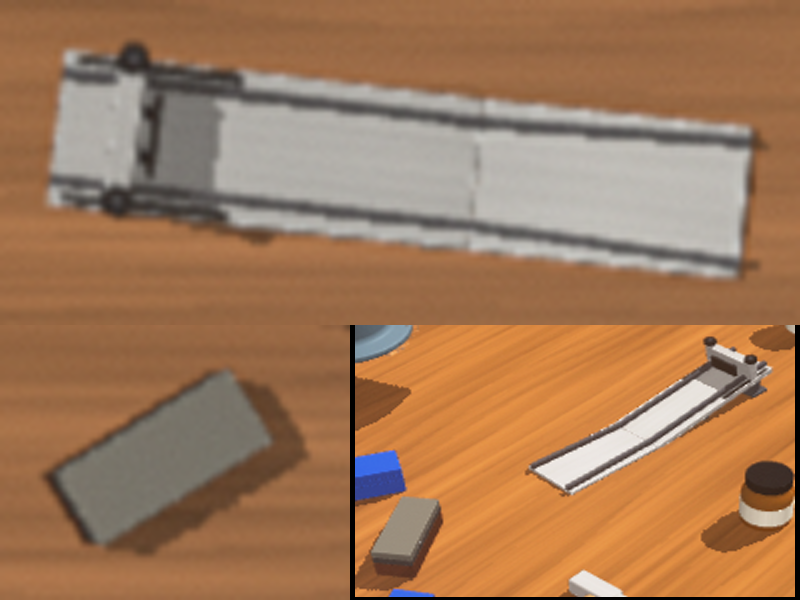

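The crop confirms it: the block at (427,272) is grey stone on a dark wood base. The plate's outer edge is centred at crop (745,201) and the crease at crop (473,173).

```bash
cat >> h.py <<'E'
def ray_plane(K,eye,Rm,uv,z):
    d=np.c_[np.array(uv,float),np.ones(len(uv))]@np.linalg.inv(K).T@Rm.T
    return eye+d*((z-eye[2])/d[:,2])[:,None]
def load(f):
    c=np.load('pics/'+f+'.npz'); return c["intrinsics"],c["eye"],R.from_rotvec(c["attitude"]).as_matrix()
def wrist(f):
    p,o=np.array(r.current_eef_pos()),R.from_rotvec(r.current_orientation()).as_matrix()
    c=r.capture("wrist"); T=np.array(c["tool_from_camera"])
    cv2.imwrite('pics/'+f+'.png',c["pixels"][:,:,::-1])
    eye=p+o@T[:3,3]; A=o@T[:3,:3]
    np.savez('pics/'+f+'.npz',intrinsics=c["intrinsics"],eye=eye,attitude=R.from_matrix(A).as_rotvec()); return c
def down(yaw,pitch=0.):
    # tool z down; tool y axis at world angle yaw
    y=np.array([np.cos(yaw),np.sin(yaw),0]);z=np.array([0,0,-1.]);return np.column_stack([np.cross(y,z),y,z])
E
python3 - <<'E'
from h import *
L=load('top0')
s=np.array([(228,371),(270,440),(102,545),(50,472)],float); s=np.c_[s[:,0]/5+392,(s[:,1]-325)/5+245]
P=ray_plane(*L,s,.046);print('stone',P.mean(0),np.round(P,3))
e=np.array([(752,128),(738,275),(480,98),(467,249)],float)/5+[200,220]
P=ray_plane(*L,e,.006);print('plate',np.round(P,4))
a,b=P[:2].mean(0),P[2:].mean(0);u=(b-a)/np.linalg.norm(b-a);print(np.linalg.norm(b-a),'yaw',np.degrees(np.arctan2(u[1],u[0])),'entry',b-.08*u,a+.07*u)
print('mallet',ray_plane(*L,[(397,185),(405,186),(485,188)],.02)); print('jar,pot',ray_plane(*L,[(309,167),(135,256)],.08))
c=r.capture("wrist");print(np.array(c["tool_from_camera"]),c["intrinsics"])
print(R.from_rotvec(r.current_orientation()).as_matrix())
E
```

```text
stone [ 0.50181035 -0.29892665  0.046     ] [[ 0.548 -0.335  0.046]
 [ 0.511 -0.357  0.046]
 [ 0.455 -0.265  0.046]
 [ 0.494 -0.238  0.046]]
plate [[ 0.5745 -0.1027  0.006 ]
 [ 0.4928 -0.0944  0.006 ]
 [ 0.5913  0.0489  0.006 ]
 [ 0.5073  0.0558  0.006 ]]
0.15171957553688725 yaw 84.06447087508239 entry [ 0.54104176 -0.02722187  0.006     ] [ 0.54086394 -0.02893223  0.006     ]
mallet [[ 0.74269472 -0.23276109  0.02      ]
 [ 0.73986097 -0.25501947  0.02      ]
 [ 0.73411574 -0.47793316  0.02      ]]
jar,pot [[0.77957162 0.01183809 0.08      ]
 [0.54200102 0.46894774 0.08      ]]
[[-1.00049500e-03 -9.50458675e-01 -3.10849330e-01  7.95906988e-02]
 [ 9.99999457e-01 -1.04157914e-03 -3.38316016e-05  4.44589182e-04]
 [-2.91618639e-04 -3.10849195e-01  9.50459201e-01 -1.42137819e-01]
 [ 0.00000000e+00  0.00000000e+00  0.00000000e+00  1.00000000e+00]] [[363.86395247   0.         322.37933792]
 [  0.         363.86395247 232.05821921]
 [  0.           0.           1.        ]]
[[ 8.97010991e-01  4.42008067e-01 -3.87672523e-04]
 [ 4.42008156e-01 -8.97009953e-01  1.39052775e-03]
 [ 2.66878370e-04 -1.41867309e-03 -9.99998958e-01]]
```

```bash
python3 - <<'E'
from h import *
rv=lambda y:R.from_matrix(down(np.radians(y))).as_rotvec()
for y in(-6,174): print(y,[np.round(r.solve_ik(p,rv(y)),2) if r.solve_ik(p,rv(y)) is not None else None for p in([.54,-.03,.05],[.56,.1,.1])])
for y in(30.2,-149.8):
    q=r.solve_ik([.502,-.299,.05],rv(y)); print(y,q if q is None else np.round(q,2))
y=30.2
r.reach([.515,-.29,.26],rv(30.2)); print(r.current_clock()); wrist('w_stone')
r.reach([.53,0,.30],rv(-6)); print(r.current_clock()); wrist('w_stand'); 
a=cv2.imread('pics/w_stone.png');b=cv2.imread('pics/w_stand.png')
print(r.current_clock(), r.current_force())
E
```

```text
-6 [array([-0.27,  0.24,  1.94, -0.  ,  0.97, -0.16]), array([-0.02,  0.21,  1.85, -0.  ,  1.07,  0.08])]
174 [None, None]
30.2 [-0.73  0.32  1.83 -0.    0.99 -1.26]
-149.8 [-0.73  0.32  1.83 -0.    0.99  1.88]
1.5417
2.7167
2.7667 [-0.78795681 -0.64257591 -0.21517008]
```

View pics/w_stand.png

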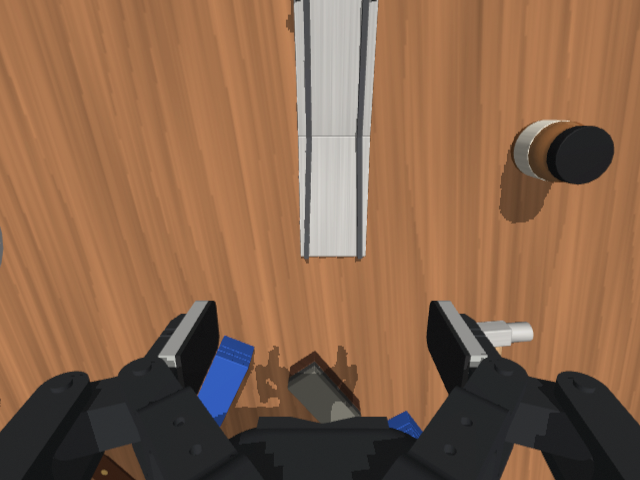

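View pics/w_stone.png

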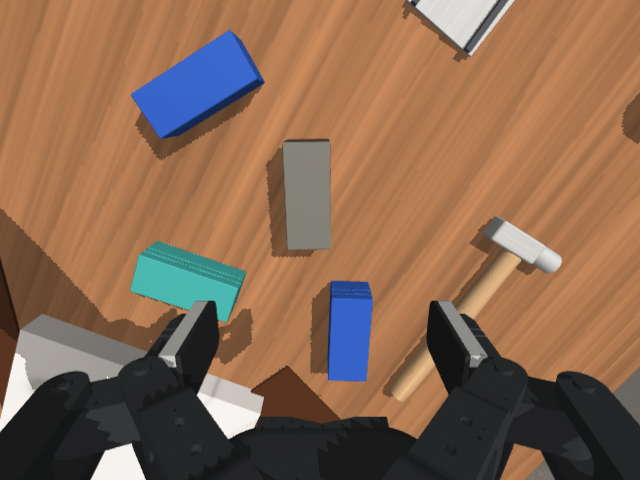

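The wrist views show the stone's top face with corners at about (285,142), (328,141), (330,248) and (287,248). The plate's outer edge runs (302,257)–(365,257) and the crease (299,135)–(370,135).

```bash
python3 - <<'E'
from h import *
g=cv2.imread('pics/w_stone.png'); hsv=cv2.cvtColor(g,cv2.COLOR_BGR2HSV)
print(g[190,307],hsv[190,307])
m=((abs(g.astype(int)-g[190,307]).max(2)<25)).astype(np.uint8)
n,l,st,_=cv2.connectedComponentsWithStats(m,connectivity=4); k=l[190,307]; c=cv2.findContours((l==k).astype(np.uint8),0,1)[0][0]
print(cv2.boundingRect(c))
P=ray_plane(*load('w_stone'),c[:,0,:]+0.,.046)
(ctr,wh,ang)=cv2.minAreaRect((P[:,:2]*1000).astype(np.float32)); B=cv2.boxPoints((ctr,wh,ang)); print('stone',ctr,wh,ang)
print('clicks',ray_plane(*load('w_stone'),[(285,142),(328,141),(330,248),(287,248)],.046).mean(0))
w=cv2.cvtColor(cv2.imread('pics/w_stand.png'),cv2.COLOR_BGR2GRAY).astype(int); 
for row in(150,190,230,250): print(row,w[row,290:380].tolist()) if row in(150,250) else 0
print([ (i,int(w[i,335])) for i in range(128,142)],[(i,int(w[i,335])) for i in range(250,262)])
P=ray_plane(*load('w_stand'),[(302,257),(365,257),(299,135),(370,135)],.006);print(np.round(P,4))
a,b=P[:2].mean(0),P[2:].mean(0);u=(b-a)/np.linalg.norm(b-a);print(np.linalg.norm(b-a),np.degrees(np.arctan2(u[1],u[0])),b-.08*u,a+.07*u)
E
```

```text
[120 130 133] [ 23  25 133]
(283, 142, 48, 107)
stone (501.9147644042969, -299.1080017089844) (44.97169494628906, 108.44781494140625) 30.89134407043457
clicks [ 0.5019639  -0.29880694  0.046     ]
150 [122, 127, 133, 133, 133, 135, 139, 138, 139, 200, 195, 194, 199, 200, 193, 164, 102, 83, 83, 84, 84, 103, 193, 196, 198, 198, 196, 196, 202, 204, 202, 197, 199, 199, 199, 196, 193, 193, 194, 198, 198, 199, 197, 197, 198, 196, 195, 193, 192, 190, 200, 197, 195, 197, 202, 201, 199, 199, 192, 193, 195, 202, 205, 200, 197, 119, 76, 73, 83, 83, 83, 93, 149, 196, 196, 191, 195, 197, 195, 162, 125, 123, 122, 121, 121, 124, 124, 125, 124, 126]
250 [125, 126, 127, 130, 130, 125, 122, 122, 122, 121, 127, 197, 189, 180, 93, 84, 85, 85, 96, 160, 198, 200, 201, 200, 198, 196, 194, 194, 201, 202, 198, 193, 195, 195, 195, 194, 194, 197, 198, 201, 199, 198, 198, 198, 200, 199, 196, 201, 202, 205, 203, 200, 201, 201, 200, 203, 198, 198, 196, 197, 197, 201, 201, 201, 197, 194, 119, 69, 84, 83, 84, 93, 151, 200, 200, 185, 129, 129, 131, 131, 129, 126, 122, 120, 120, 122, 122, 122, 124, 127]
[(128, 190), (129, 190), (130, 190), (131, 190), (132, 190), (133, 190), (134, 189), (135, 167), (136, 177), (137, 209), (138, 196), (139, 197), (140, 196), (141, 197)] [(250, 199), (251, 200), (252, 199), (253, 199), (254, 200), (255, 181), (256, 129), (257, 110), (258, 132), (259, 132), (260, 133), (261, 132)]
[[ 0.4937 -0.0949  0.006 ]
 [ 0.5745 -0.1036  0.006 ]
 [ 0.5091  0.0566  0.006 ]
 [ 0.5909  0.0478  0.006 ]]
0.15228356117950984 84.00613627037491 [ 0.54163639 -0.02736933  0.006     ] [ 0.54139793 -0.0296404   0.006     ]
```

```bash
cat >> h.py <<'E'
rv=lambda y:R.from_matrix(down(np.radians(y))).as_rotvec()
ENT=np.array([.5413,-.0283,.006]); YAW=84.0
f3=lambda: np.round(r.current_force(),2)
E
python3 - <<'E'
from h import *
r.reach([.5019,-.299,.12],rv(30.6)); r.move_linear([.5019,-.299,.018],speed=.12)
F0=f3(); r.command_gripper(.03,60); print(r.current_opening(),r.current_gripper_force(),F0,f3(),r.current_clock())
r.move_linear([.5019,-.299,.12],speed=.15); r.sleep(.1); print(f3(),r.current_opening())
r.reach([*ENT[:2],.11],rv(YAW-90)); r.move_linear([*ENT[:2],.034],speed=.1); r.sleep(.2)
F0=np.array(r.current_force()); wrist('w_pre')
for z in np.arange(.032,.0205,-.001):
    r.move_linear([*ENT[:2],z],speed=.02); f=np.array(r.current_force())-F0
    if f[2]>4: break
print(z,f,r.current_eef_pos(),r.current_opening(),r.current_clock())
E
```

```text
0.04521790720088148 64.43280816078186 [-0.54 -0.33  0.15] [-1.38  0.36  5.02] 5.5333
[ 0.61  0.18 -5.16] 0.04466488737911656
0.023999999999999994 [-4.7561066   0.91274666  9.54546553] [ 0.54137819 -0.02831439  0.02484913] 0.04500943561843994 10.9333
```

View pics/w_pre.png

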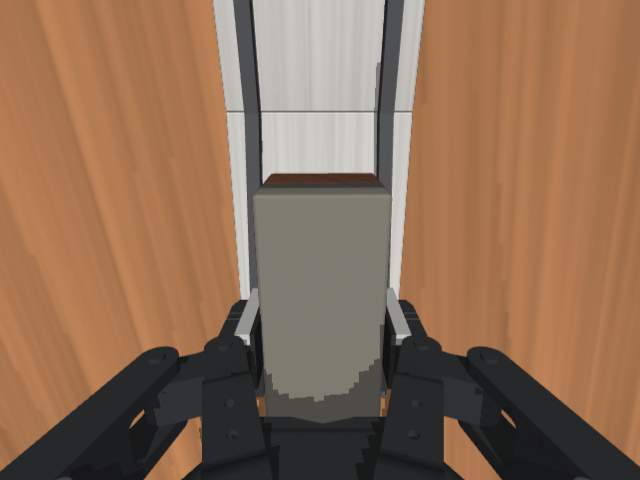

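The stone is held lengthwise over the channel: its lower front edge spans about columns 264–383, and the rails' inner edges are at about 262 and 378. It is seated or nearly so, so I release it, lift and look.

```bash
python3 - <<'E'
from h import *
p=np.array(r.current_eef_pos())
r.command_gripper(.06); r.sleep(.2); r.command_gripper(.085); print(f3())
x=np.array([np.cos(np.radians(YAW)),np.sin(np.radians(YAW)),0])
r.move_linear([*ENT[:2],.10],speed=.15)
r.reach(list(ENT-.06*x+[0,0,.16]),rv(YAW-90)); wrist('w_post'); print(r.current_clock())
E
```

```text
[-0.38  0.46  0.7 ]
12.9667
```

View pics/w_post.png

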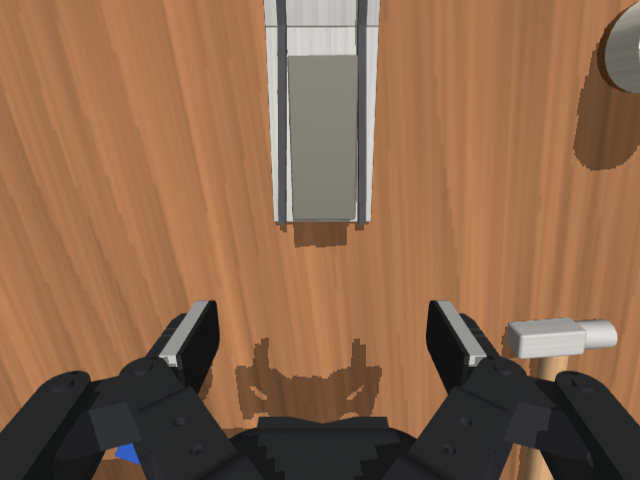

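The stone lies flat between the rails, with corners at about (288,55), (355,55), (356,218) and (292,220). It sits slightly toward the right rail, so I measure it.

```bash
python3 - <<'E'
from h import *
g=cv2.imread('pics/w_post.png')
m=(abs(g.astype(int)-g[140,322]).max(2)<25).astype(np.uint8); _,l=cv2.connectedComponents(m,connectivity=4)
c=cv2.findContours((l==l[140,322]).astype(np.uint8),0,1)[0][0]; print(cv2.boundingRect(c))
L=load('w_post'); W=R.from_euler('z',YAW,degrees=True).as_matrix()
P=(ray_plane(*L,c[:,0,:]+0.,.052)-ENT)@W; print(cv2.minAreaRect((P[:,:2]*1000).astype(np.float32)))
w=cv2.cvtColor(g,cv2.COLOR_BGR2GRAY)
print(np.round((ray_plane(*L,[(288,55),(355,55),(356,218),(292,220)],.052)-ENT)@W,4))
# plate outer edges + crease at z=.006 in entry frame
for row in (60,140,210):
    d=np.where(np.abs(np.diff(w[row].astype(int)))>30)[0]; d=d[(d>255)&(d<385)]; print(row,d)
print(np.round((ray_plane(*L,[(267,60),(378,60),(274.5,210),(371,210),(322,26)],.006)-ENT)@W,4), [int(v) for v in w[20:32,322]])
E
```

```text
(287, 27, 71, 194)
((6.534492492675781, 0.31142234802246094), (125.46755981445312, 47.174747467041016), 1.560634732246399)
[[ 0.0541  0.022   0.046 ]
 [ 0.054  -0.0207  0.046 ]
 [-0.054  -0.0242  0.046 ]
 [-0.0554  0.0226  0.046 ]]
60 [266 276 277 286 365 366 376]
140 [270 277 285 286 289 357 358 365 366 373]
210 [273 277 285 286 291 355 356 357 365 370]
[[ 0.057   0.0419  0.    ]
 [ 0.0568 -0.0419  0.    ]
 [-0.0599  0.0413  0.    ]
 [-0.06   -0.0412  0.    ]
 [ 0.0797  0.0003  0.    ]] [195, 195, 194, 194, 195, 164, 120, 173, 208, 208, 208, 208]
```

The frame agrees to under 1 mm and the stone is at (0, 0) in entry, about 1° off. Next I shut the fingers and push it to the foot and up the first part of the slope.

```bash
cat >> h.py <<'E'
W=R.from_euler('z',YAW,degrees=True).as_matrix(); A=np.radians(10); L=.11; H=.013
def tool(s,d=0.,off=.011):
    """pose pushing a stone whose rear bottom edge is s past the crease (along plate/bed); d: gap"""
    if s>=0: th,p=A,np.array([np.cos(A),0,np.sin(A)])*s
    else:
        p=np.array([s,0,0]); a=-s
        t=0 if a>=L else -a*np.cos(A)+np.sqrt(L*L-(a*np.sin(A))**2)
        th=np.arcsin(max(t,0)*np.sin(A)/L)
    t=np.array([np.cos(th),0,np.sin(th)]); n=np.array([-np.sin(th),0,np.cos(th)])
    pos=p+np.array([.08,0,0])+H*n-(off+d)*t
    ph=th+np.radians(1.5); X=np.array([np.cos(ph),0,np.sin(ph)]); Z=-np.array([-np.sin(ph),0,np.cos(ph)])
    M=W@np.column_stack([X,np.cross(Z,X),Z])
    return ENT+W@pos, R.from_matrix(M).as_rotvec(), W@t
def go(s,d=0.,speed=.04):
    p,o,t=tool(s,d); r.move_linear(list(p),speed=speed,rotation=o); return t
E
python3 - <<'E'
from h import *
r.command_gripper(0.0)
p,o,t=tool(-.135,.018); r.reach(list(p+[0,0,.06]),o); r.move_linear(list(p),speed=.12); r.sleep(.1)
F0=np.array(r.current_force()); np.save('F0.npy',F0); print(F0,r.current_clock(),r.current_opening())
out=[]
for s in list(np.arange(-.147,-.11,.006))+list(np.arange(-.105,.021,.008)):
    t=go(s); f=np.array(r.current_force())-F0; out.append((round(float(s),3),*np.round(W.T@f,1).tolist()))
    if -f@t>15: print('STOP');break
print(out); print(r.current_eef_pos(),r.current_clock()); wrist('w_bed')
E
```

```text
[ 0.42799181 -0.43455795 -0.25078586] 14.9333 6.775549174660126e-05
[(-0.147, 1.0, 0.5, 0.1), (-0.141, -0.1, 1.1, 0.1), (-0.135, -0.3, -0.1, 0.5), (-0.129, 0.4, 0.6, 0.0), (-0.123, -0.3, 0.1, 0.3), (-0.117, 0.4, 1.6, -0.0), (-0.111, 0.4, 0.8, 0.6), (-0.105, 0.7, 0.8, 0.2), (-0.097, 0.4, 0.2, 0.7), (-0.089, -0.2, 0.3, 0.6), (-0.081, -0.1, 0.6, 1.5), (-0.073, 1.1, -0.7, 0.5), (-0.065, 0.3, 1.8, 0.5), (-0.057, -0.6, -0.1, 0.7), (-0.049, -0.3, 0.8, -0.0), (-0.041, -0.6, 0.3, -0.6), (-0.033, -0.2, 0.4, 0.4), (-0.025, 0.5, 0.8, 0.8), (-0.017, 1.4, 0.5, 0.8), (-0.009, 0.3, 0.4, -0.4), (-0.001, 0.4, 0.5, 0.3), (0.007, -0.1, 0.1, 0.3), (0.015, -0.1, 1.1, 0.7)]
[0.54984842 0.05327357 0.01955695] 22.5833
```

View pics/w_bed.png

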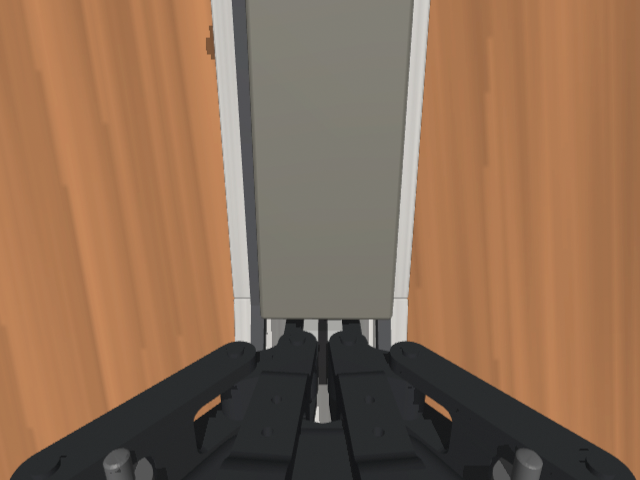

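The stone sits squarely between the rails on the bed, with its rear top edge at about row 318 and the crease at row 297. Static force readings are near zero because friction holds the stone, so I test slow fine steps.

```bash
python3 - <<'E'
from h import *
F0=np.load('F0.npy'); out=[]
for s in np.arange(.0165,.0331,.0015):
    t=go(s,speed=.015); f=np.array(r.current_force())-F0
    e=(np.array(r.current_eef_pos())-tool(s)[0])@t*1000
    out.append((round(float(s)*1000,1),round(float(-f@t),2),round(float(e),2)))
    if -f@t>10: print('STOP');break
print(out,r.current_clock())
# where is the stone and the bumper: wrist picture, bed-frame
c=save("top","top1"); print(r.current_clock())
g=cv2.imread('pics/top1.png'); cv2.imwrite('pics/crop2.png',cv2.resize(g[215:285,200:300],(800,560),interpolation=cv2.INTER_CUBIC))
E
```

```text
[(16.5, 2.55, -0.18), (18.0, 2.82, -0.11), (19.5, 1.86, 0.09), (21.0, 2.34, 0.16), (22.5, 3.35, 0.2), (24.0, 2.74, 0.18), (25.5, 2.95, 0.15), (27.0, 2.55, 0.16), (28.5, 1.89, 0.15), (30.0, 2.03, 0.18), (31.5, 3.01, 0.16), (33.0, 2.61, 0.18)] 25.6333
25.6833
```

View pics/crop2.png

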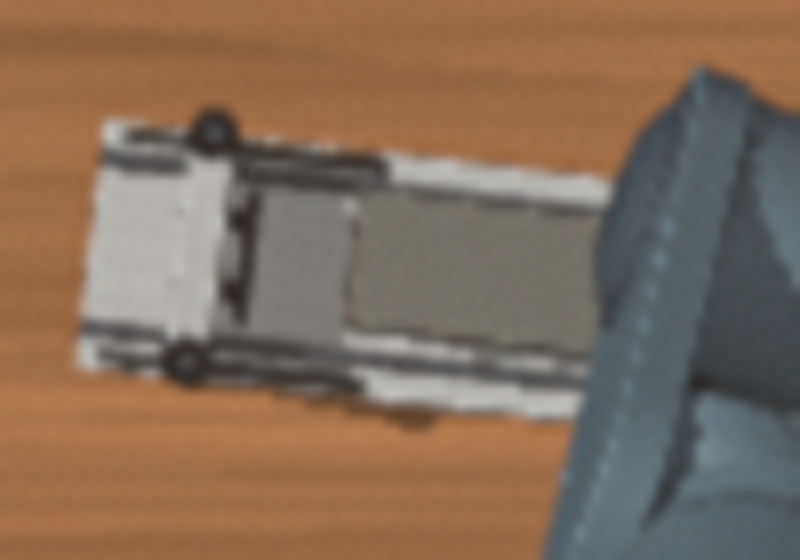

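The crop shows the stone's front edge at about crop column 350 and the bumper face at about 255. That leaves a gap of roughly 30 mm, so I expect contact near s = 0.063. I go quickly to 0.050, then feel in 1 mm steps.

```bash
python3 - <<'E'
from h import *
F0=np.load('F0.npy'); out=[]; hit=0
go(.042,speed=.02); go(.050,speed=.015)
def rd(t): return float(np.mean([-(np.array(r.current_force())-F0)@t for _ in range(3)]))
base=[]
for s in np.arange(.051,.0841,.001):
    t=go(s,speed=.01); f=rd(t); out.append((round(float(s)*1000,1),round(f,2)))
    if len(base)<5: base.append(f)
    b=np.median(base)
    if f>b+2.2: hit+=1
    else: hit=0
    if hit>=2 or f>b+5: break
print(out,r.current_clock(),r.current_eef_pos()); np.save('s.npy',s)
E
```

```text
[(51.0, 2.49), (52.0, 2.35), (53.0, 3.27), (54.0, 2.65), (55.0, 3.05), (56.0, 3.45), (57.0, 2.08), (58.0, 3.04), (59.0, 2.86), (60.0, 3.09), (61.0, 3.39), (62.0, 3.18), (63.0, 3.07), (64.0, 2.75), (65.0, 2.72), (66.0, 3.77), (67.0, 5.15), (68.0, 7.11)] 31.4667 [0.55538895 0.10429299 0.02861258]
```

The bumper was met near 66 mm, with a clear 2 N/mm rise. Now I ease off slowly and check.

```bash
python3 - <<'E'
from h import *
F0=np.load('F0.npy'); s=float(np.load('s.npy')); out=[]
for d in(.001,.002,.003,.004,.006,.010):
    t=go(s-d,speed=.005); out.append((d,round(float(-(np.array(r.current_force())-F0)@t),2)))
t=go(s-.035,speed=.03); print(out,r.current_clock())
p=np.array(r.current_eef_pos()); r.move_linear(list(p+[0,0,.10]),speed=.1); q=p-.06*(W@[1,0,0])+[0,0,.14]; r.reach(list(q),rv(YAW-90))
wrist('w_end'); r.move_joints([-1.287,.245,1.558,0,1.339,-.174]); save("top","top2"); print(r.current_clock())
g=cv2.imread('pics/top2.png'); w=cv2.imread('pics/w_end.png')
o=np.zeros((600,800,3),np.uint8); o[:350]=cv2.resize(g[220:290,200:360],(800,350),interpolation=cv2.INTER_CUBIC); o[350:]=cv2.resize(w[:200],(800,250)); cv2.imwrite('pics/end.png',o)
E
```

```text
[(0.001, 1.57), (0.002, -1.56), (0.003, -0.0), (0.004, -0.25), (0.006, -0.19), (0.01, 0.33)] 35.35
39.3
```

View pics/end.png

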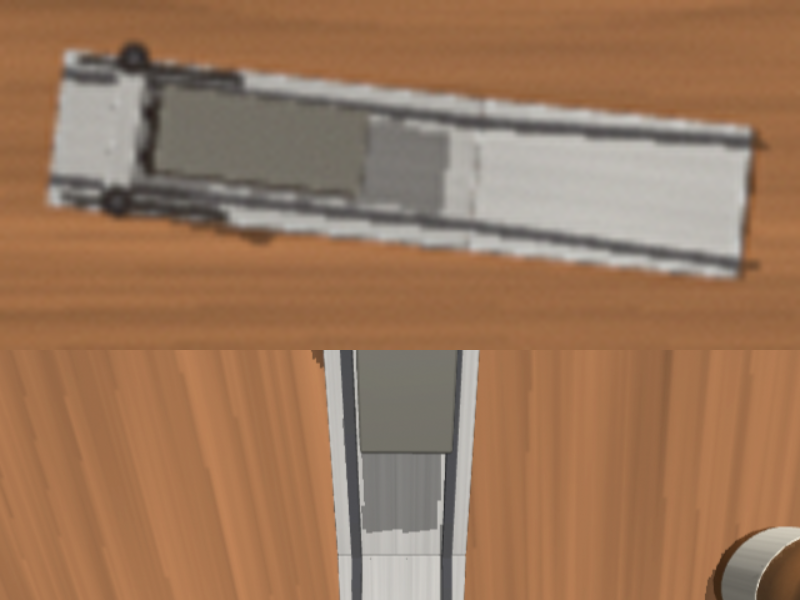

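The stone's upper end sits against the bumper at crop column 155. It lies flat and lengthwise between the rails, and the arm is clear.

```bash
python3 -c "
from rig import r
print(r.hand_in())"
```

```text
the job is handed in; nothing more can be done
None
```

I handed the job in at about 39 s: in the last pictures the stone rests flat on the bed against the bumper, pressed there with only about 4 N and eased off slowly, with the arm clear; the judge's result was not shown.

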